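Set a tile joint with the spacer and hold it closed

ROBOT

A 6-joint arm with a two-finger parallel gripper is mounted at the origin on a cart in front of the work surface, level with it; the furniture and walls round the work are solid. World frame = base frame: x ahead of the robot, y to its left, z up, the work surface at z = 0. Lengths are in m, angles in rad, forces in N, time in s.
With the tool pointing down it reaches from about 0.3 to 0.775 m from the base axis. Payload 14.6 kg.
Tool frame: the origin (TCP) lies on the front face of the gripper's body, between the roots of the fingers; the fingertips stand 97 mm ahead of it and the grasp point (between the pads) lies 78 mm ahead of it; z points along the fingers, x is the direction in which the jaws open and shut, and the axes are right-handed (so a half turn about z gives the same grasp; the last joint's range is limited). The gripper opens to 94 mm and grips with 3 to 60 N. Pads are 16 mm wide; open, the fingers measure 119 mm over their backs; the gripper's body (75 mm by 177 mm) begins 78 mm behind the grasp point.
Start: joints at [-1.36, 0.3, 1.521, -0, 1.321, -0.067], TCP at [0.151, -0.529, 0.303] pointing down, gripper open.
Joint ranges: [-3.03, 3.03], [-0.79, 2.21], [0.23, 2.52], [-1.04, 4.18], [0, 3.07], [-2.55, 2.55]. Speed limits (rad/s): [2.22, 2.22, 2.57, 3.14, 3.14, 3.14].

INTERFACE

Orientations are given as [roll, pitch, yaw] about the fixed x, y, z axes, in that order (R = Rz(yaw) Ry(pitch) Rx(roll)).
In Python, from station import sensors, camera, ctrl gives the robot as it stands.
- The arm moves only by the tool move_arm, never from a script. Its argument "rows" is text: rows parted by semicolons, each of 6 numbers parted by spaces: the shift along the tool's x, y, z in mm, then the turn, a rotation vector about the tool's x, y, z in rad. In form: x y z wx wy wz; .... A call has 1 to 20 rows; each row shifts and turns the pose as measured when the row begins, along the tool's axes as they then stand; what a row does not reach is not made up. A row lasts 1/8 s, in which the tool goes at most 62.5 mm and 10.7 degrees, less where a joint would pass 70% of its speed; a pose out of reach is approached as far as the arm can. A call with a gripper value outside its range is refused whole. "grip" is the opening, from -1 (shut) to 1 (fully open), set as the call begins (left out, the last holds). The fingers move at their own pace and stop on an object; "newtons" is the grip in N (left out, the last holds). Time passes only in rows, so rows that do not move let the fingers close. It gives the time, the measured TCP pose, the force and the opening at its end, in the units of the state.
- sensors.get_obs(): the state, without advancing time (a new reading comes with each control period).
- camera(name): name is "scene" or "top" or "wrist"; returns a dict with "color" (420x560x3 uint8, blue, green, red), "z_map" (420x560 float32, m along the optical axis (not along the pixel's ray), 0 where there is no reading), "mtx" (3x3 intrinsics, pixels), "position" and "attitude" of the camera in the world; the wrist camera has in their place "hand_eye" (4x4, takes a point from camera to tool coordinates, whose origin is the TCP and whose axes are the tool frame's). Camera axes: x right, y down, z forward; pixel columns grow to the right and rows downward; lengths in m; the calibration is good to about 2 mm. A picture is of the moment at which its call begins: read the wrist's pose just before it.
- ctrl.hand_in(): hands the job in, once; it reports no verdict.
The state is a dict: "time_s": time; "qpos": joint angles; "joint_vel": joint speeds; "tau": joint torques, N m; "ee_pos": TCP position; "eef_rot": TCP orientation; "force": force on the tool from outside, world axes, zero at the start; "moment": the same for the moment, N m; "grip_width": finger opening in m.
Only numpy, scipy, OpenCV 4.12 (cv2) and the standard library are available. Lean on these libraries where they do the work, as an engineer would, in place of code of your own. Each camera call takes 0.05 s, during which the arm holds its last target.

TASK

Swing both flaps of the small cardboard carton open, well past upright, and take out the orange spacer. Stand it upright on the tile jig's board in the gap beside the dark centre strip that is wide enough for it (the other gap is too narrow; leave the broad tile there alone) and let go of it. Then push the narrow tile sideways with the fingers until centre strip, spacer and tile are flush face to face, and finish while still holding the tile pressed firmly; do not disturb the loose things on the bench.

Things in the scene. Friction and masses are not known exactly. Their poses are not given: they have to be found in the camera images.
- carton_mouth (a point): Brown cardboard carton fixed to the bench, 100 mm (its x) by 140 mm (its y), 68 mm high, walls 4 mm. This point is the centre of its mouth at rim height. Its two flaps are hinged on the two 140 mm long rims, at x = -50 mm (front) and x = +50 mm (rear) from this point, and stand ajar at the start, a slot open between their free edges.
- flap_front (a joint): Flap hinged on the carton's -x rim: 48 mm long from hinge to free edge, 136 mm wide, 4 mm thick. 0 = shut (flat over the mouth), 1.57 = upright, grows as it swings up and outward to its stop at 2.5 rad. Stiff hinge: it stays where it is left (about 0.02 N m). Starts between 0.95 and 1.3.
- flap_rear (a joint): The same flap on the carton's +x rim, values alike.
- spacer_center (a point): Loose orange plastic spacer, an upright plate 56 mm (its x) by 13 mm thick (its y) by 60 mm high (its z), 50 g. This point is its centre. At the start it stands in the carton, square with it and at its middle, its foot 4 mm above the bench in a slot 22 mm deep, its top 4 mm below the rim; inside the carton there are 59 mm free on each side of its faces above the slot.
- spacer_foot (a point): Centre of the spacer's underside.
- jig_top (a point): Tile jig fixed to the bench: plywood board 100 mm (its x) by 210 mm (its y), 12 mm thick. This point is the centre of the board's upper face. A fence 12 mm thick and 20 mm high runs along the board's +x edge (front face at x = +38 mm). Fixed across its middle is a dark centre strip, 18 mm wide in y (y = -9 to +9 mm), x = -28 to +34 mm, 25 mm high. The narrow tile lies on one side of the strip and the broad tile on the other; which is where varies.
- tile_narrow_center (a point): Loose blue-glazed terracotta tile lying on the jig's board, 60 mm (its x) by 42 mm (its y) by 25 mm high, about 0.12 kg; this point is its centre. Between it and the centre strip is the wide gap of about 21 to 27 mm, which takes the spacer with the spacer's faces parallel to the strip's. It slides on the board along the jig's y. With the joint closed its centre lies 43 mm from the jig's middle in y.
- tile_broad_center (a point): Loose blue-glazed tile on the other side, 60 mm (its x) by 74 mm (its y) by 25 mm high; centre point. Its gap to the strip is only about 5 to 11 mm, too narrow. To be left alone.
- nail_tin: Grey metal tin, loose bystander, 66 mm across, 75 mm high; origin at its underside.
- spool: Pale turned wooden sleeve, loose bystander, 42 mm across, 70 mm high; origin at its underside.
- block_plane: Block plane, loose bystander, 92 x 155 x 59 mm; origin at its underside.
- spacer: The spacer itself (see spacer_center); origin at the centre of its underside.
- tile_narrow: The narrow tile itself (see tile_narrow_center); origin at the centre of its underside.
- jig: The jig itself with its centre strip (see jig_top); origin at the centre of the board's underside. Between carton and jig a pile of fixed long boards lies across the bench, 80 mm high: carry things well above it.
Not all that is in view belongs to the job. Of the things shaped like the spacer, the orange one is meant.

How it is judged:
On the way, in this order (a step that is already met when the one before it is completed fails the run):
1. both carton flaps are swung open past upright (value of joint each of flap_front, flap_rear above 1.7 rad), for 0.2 s.
2. the spacer stands on the board in the wide gap, let go (all of step 1 and ((y of spacer_center in the frame of jig_top between 0.01 and 0.036 m and y of tile_narrow_center in the frame of jig_top above 0.036 m) or (y of spacer_center in the frame of jig_top between -0.036 and -0.01 m and y of tile_narrow_center in the frame of jig_top below -0.036 m)) and x of spacer_center in the frame of jig_top between -0.022 and 0.028 m and z of spacer_foot in the frame of jig_top below 0.006 m and angle between spacer_center's own z axis and vertical below 0.5 rad and contact force between the fingers and spacer below 0.1 N), for 0.2 s.
At the end, for the whole second after the job is handed in: Fingers still press the narrow tile: over 2 N on tile, spacer and strip. Spacer let go, on the board (3 mm), upright (0.07 rad); it and tile square to the strip (0.06 rad); tile centre 43 +-3 mm from jig middle in y, 22 mm in x; flaps over 1.7 rad; broad tile moved under 12 mm (all of step 1 and ((y of spacer_center in the frame of jig_top between 0.01 and 0.036 m and y of tile_narrow_center in the frame of jig_top above 0.036 m) or (y of spacer_center in the frame of jig_top between -0.036 and -0.01 m and y of tile_narrow_center in the frame of jig_top below -0.036 m)) and x of spacer_center in the frame of jig_top between -0.022 and 0.028 m and z of spacer_foot in the frame of jig_top below 0.003 m and angle between spacer_center's own z axis and vertical below 0.07 rad and (y of tile_narrow_center in the frame of jig_top between 0.04 and 0.046 m or y of tile_narrow_center in the frame of jig_top between -0.046 and -0.04 m) and x of tile_narrow_center in the frame of jig_top between -0.022 and 0.026 m and z of tile_narrow_center in the frame of jig_top below 0.0155 m and angle between tile_narrow_center's own z axis and vertical below 0.06 rad and angle between the y axis of each of tile_narrow_center, spacer_center and the y axis of jig_top, either way round below 0.06 rad and contact force between each of spacer, the fingers and tile_narrow above 2 N and contact force between spacer and jig above 2 N and contact force between each of the arm, the fingers and spacer below 0.5 N and linear speed of tile_narrow below 0.01 m/s and distance of tile_broad_center from where it was at the start of the episode below 0.012 m); the arm keeps its last pose, push and grip.
It fails at once if the broad tile is pushed about (over 12 mm) (distance of tile_broad_center from where it was at the start of the episode above 0.012 m).
It fails at once if a loose bystander is disturbed (over 30 mm) (distance of any of nail_tin, spool, block_plane from where it was at the start of the episode above 0.03 m).
It also fails if it takes over 58 s, if anything falls off the work surface, if the arm or the gripper's body presses on something with over 40 N, if the wrist force passes 120 N, or if a joint passes its speed limit or range.

## Working session

There is one attempt and no reset: what is moved stays moved. The work goes in short steps, Python scripts to look and compute and a tool call to move; the robot and the scene stay as the last step left them, time stands still between calls to the robot, and variables do not carry over. Pictures are saved under pics/ and viewed, and the job is handed in when it is done.

Besides the shell and the picture viewer there is one more tool, called after "Emit:" by a JSON object that holds its "api" and its "payload". move_arm: Moves the arm, as the interface text tells. Its arguments: {"type":"object","properties":{"rows":{"type":"string"},"grip":{"type":"number"},"newtons":{"type":"number"}},"required":["rows"]}

```bash
mkdir -p pics; ls; python3 - <<'E'
from station import sensors, camera, ctrl
import cv2,numpy as np
print(sensors.get_obs())
for n in ["scene","top","wrist"]:
    c=camera(n); cv2.imwrite(f"pics/{n}0.png",c["color"]); np.savez(f"{n}0.npz",**c)
    print(n,c["mtx"].tolist(),c.get("position"),c.get("attitude"),c.get("hand_eye"))
E
```

```text
pics
{'time_s': 0.0, 'qpos': array([-1.35958761e+00,  3.00492416e-01,  1.52160159e+00, -1.48691892e-05,
        1.32068129e+00, -6.66260021e-02]), 'joint_vel': array([-2.59497138e-06, -1.76929950e-04, -1.71242897e-04,  2.71636287e-04,
       -9.90392531e-04, -7.03781013e-04]), 'tau': array([-2.37824388e-04, -5.31808591e+01, -3.52733552e+01,  7.07170973e-02,
        2.43041979e-02, -1.18506209e-04]), 'ee_pos': array([ 0.15079969, -0.52876427,  0.30206589]), 'eef_rot': array([-3.14152829e+00,  1.18098404e-03, -1.29295788e+00]), 'force': array([-0.22475909,  0.28367503,  0.32234282]), 'moment': array([ 0.02735063,  0.01301742, -0.01553955]), 'grip_width': 0.09409998277091913}
scene [[403.2168884972122, 0.0, 276.8765199648286], [0.0, 403.2168884972122, 213.06118757555822], [0.0, 0.0, 1.0]] [0.16836091 0.61146728 0.81784952] [-2.22880324 -0.00485873 -2.69592747] None
top [[398.97809679523147, 0.0, 278.5636475407196], [0.0, 398.97809679523147, 207.2664995812298], [0.0, 0.0, 1.0]] [ 0.37239658 -0.24227502  1.07880001] [-2.93481540e+00  1.79216182e-03 -1.59812475e+00] None
wrist [[361.96262534507525, 0.0, 280.8320204974316], [0.0, 361.96262534507525, 207.12594457183678], [0.0, 0.0, 1.0]] None None [[ 9.99999389e-01 -1.04189560e-03 -3.69731831e-04 -7.38579959e-04]
 [ 1.10364345e-03  9.60440563e-01  2.78482865e-01 -8.14906208e-02]
 [ 6.49553768e-05 -2.78483103e-01  9.60441126e-01 -8.13696934e-02]
 [ 0.00000000e+00  0.00000000e+00  0.00000000e+00  1.00000000e+00]]
```

View pics/scene0.png

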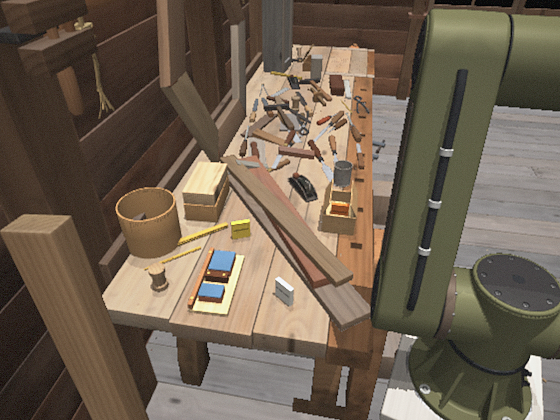

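View pics/top0.png

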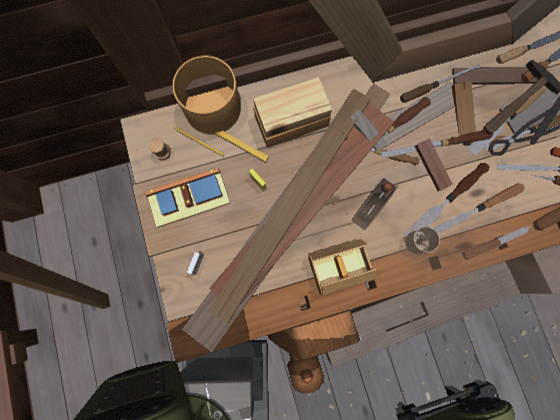

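View pics/wrist0.png

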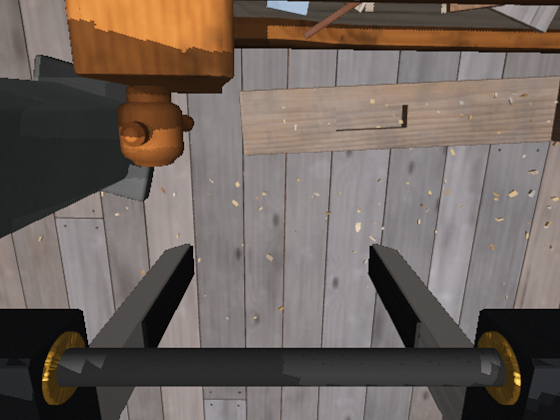

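The top view shows the carton at about (342,266) with an orange plate at (342,267). The jig is at (188,198). The lookalikes are a white/grey plate at (195,263) and a yellow block at (258,180). The one matching the description is the orange plate inside the carton. I'll check it in a close crop and measure.

```bash
cat > h.py <<'E'
import numpy as np,cv2
from scipy.spatial.transform import Rotation as R
def load(n): return dict(np.load(n,allow_pickle=True))
def cam_T(c,obs=None):
    T=np.eye(4)
    if 'position' in c:
        T[:3,:3]=R.from_euler('xyz',c['attitude']).as_matrix();T[:3,3]=c['position'];return T
    W=np.eye(4);W[:3,:3]=R.from_euler('xyz',obs['eef_rot']).as_matrix();W[:3,3]=obs['ee_pos']
    return W@c['hand_eye']
def cloud(c,obs=None):
    T=cam_T(c,obs);z=c['z_map'];h,w=z.shape;u,v=np.meshgrid(np.arange(w),np.arange(h));K=c['mtx']
    P=np.stack([(u-K[0,2])/K[0,0]*z,(v-K[1,2])/K[1,1]*z,z],-1)
    P=P@T[:3,:3].T+T[:3,3]; P[z==0]=np.nan
    return P
def crop(img,x0,y0,x1,y1,s,name):
    cv2.imwrite(name,cv2.resize(img[y0:y1,x0:x1],None,fx=s,fy=s,interpolation=cv2.INTER_CUBIC))
E
python3 - <<'E'
from h import *
c=load('top0.npz');P=cloud(c)
crop(c['color'],290,220,400,310,7,'pics/carton.png')
crop(c['color'],135,155,240,235,7,'pics/jig.png')
for n,(u,v) in dict(tin=(423,238),plane=(376,203),spool=(160,148),grey=(195,263),yellow=(258,180),sp=(342,267),tileA=(165,203),tileB=(206,189)).items(): print(n,P[v,u].round(3))
for u,v in [(232,268),(300,180),(360,100),(200,330),(383,95),(430,100)]: print((u,v),P[v,u].round(3))
s=load('scene0.npz');crop(s['color'],300,150,380,240,6,'pics/cs.png')
crop(s['color'],180,240,260,320,7,'pics/js.png')
E
```

```text
tin [ 0.499 -0.626  0.029]
plane [ 0.594 -0.505  0.045]
spool [0.754 0.066 0.07 ]
grey [ 0.448 -0.031  0.06 ]
yellow [ 0.662 -0.194  0.059]
sp [ 0.427 -0.402  0.065]
tileA [0.611 0.057 0.036]
tileB [ 0.647 -0.052  0.036]
(232, 268) [ 0.433 -0.124  0.056]
(300, 180) [ 0.653 -0.304  0.079]
(360, 100) [ 0.875 -0.476  0.076]
(200, 330) [ 0.281 -0.039  0.027]
(383, 95) [ 0.918 -0.557  0.017]
(430, 100) [ 0.9   -0.692  0.014]
```

View pics/carton.png

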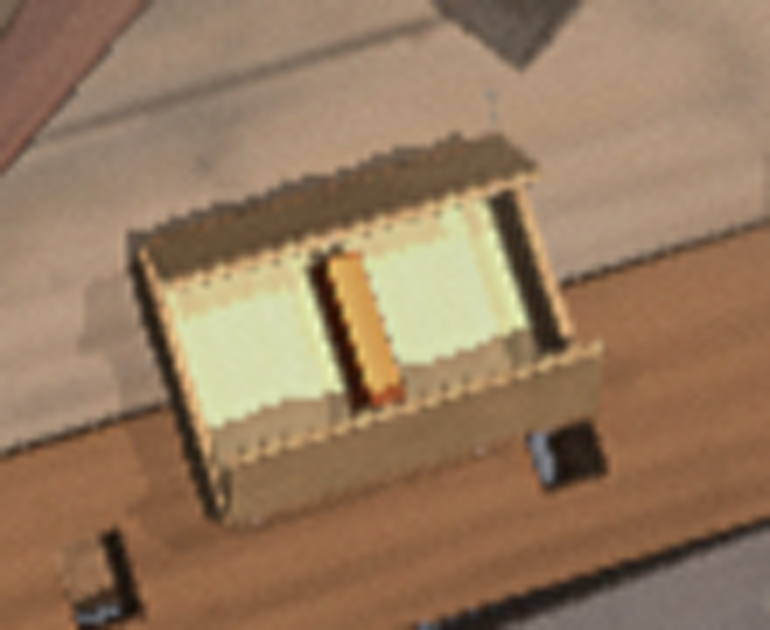

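View pics/jig.png

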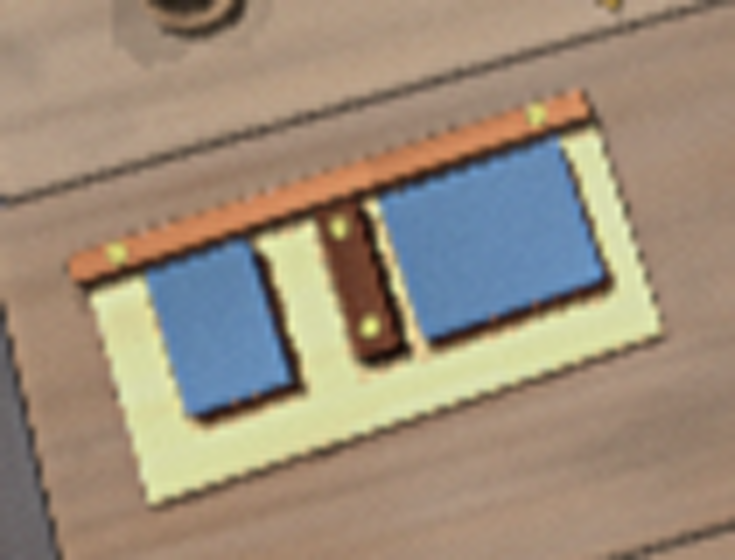

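View pics/cs.png

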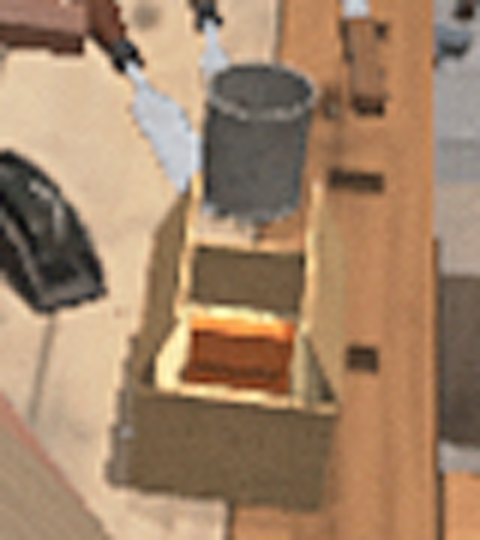

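View pics/js.png

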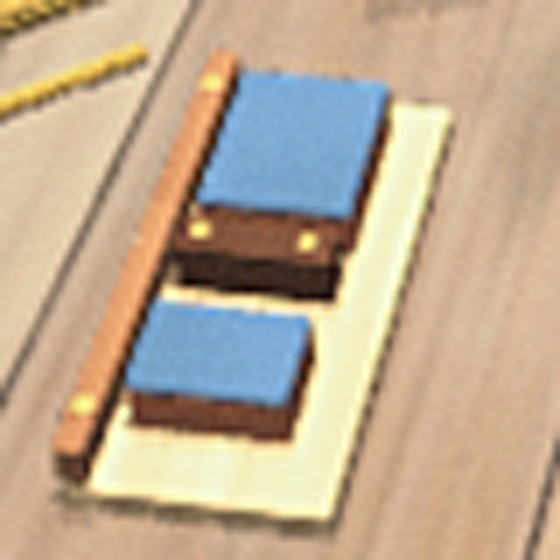

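The crops confirm the choice: the orange plate stands mid-carton, with its flaps ajar past the rim on the long sides. On the jig, the narrow tile is on the left (+y) with the wide gap, and the broad tile is on the right. Next I'll measure the poses.

```bash
cat > m.py <<'E'
from h import *
c=load('top0.npz');P=cloud(c);img=c['color'];hsv=cv2.cvtColor(img,cv2.COLOR_BGR2HSV)
# jig: blue
blue=cv2.inRange(hsv,(95,80,60),(125,255,255))
n,l,st,ce=cv2.connectedComponentsWithStats(blue)
for i in range(1,n):
    if st[i,4]>100 and st[i,0]<240:
        p=P[l==i];p=p[np.isfinite(p[:,0])&(p[:,2]>0.03)]
        r=cv2.minAreaRect((p[:,:2]*1000).astype(np.float32));print('tile',st[i],p.mean(0).round(4),[np.round(x,1) for x in r[:2]],r[2])
# board: pale
for s in ['top0.npz','scene0.npz']:
    c2=load(s);Q=cloud(c2);h2=cv2.cvtColor(c2['color'],cv2.COLOR_BGR2HSV)
    d=(np.linalg.norm(Q[...,:2]-[0.63,0.0],axis=-1)<0.16)&(Q[...,2]>0.006)
    p=Q[d]
    r=cv2.minAreaRect((p[:,:2]*1000).astype(np.float32));print(s,'jig rect',[np.round(x,1) for x in r[:2]],r[2])
    b=d&(h2[...,0]>95)&(h2[...,0]<125)&(h2[...,1]>80)
    nn,ll,ss,_=cv2.connectedComponentsWithStats(b.astype(np.uint8))
    for i in range(1,nn):
        if ss[i,4]>60:
            q=Q[ll==i];r=cv2.minAreaRect((q[:,:2]*1000).astype(np.float32));print('  tile',q.mean(0).round(4),[np.round(x,1) for x in r[:2]],r[2])
    d=(np.linalg.norm(Q[...,:2]-[0.43,-0.40],axis=-1)<0.13)&(Q[...,2]>0.012)
    p=Q[d];r=cv2.minAreaRect((p[:,:2]*1000).astype(np.float32));print('carton rect',[np.round(x,1) for x in r[:2]],r[2])
    o=d&((h2[...,0]<14))&(h2[...,1]>150)&(Q[...,2]>0.055)
    p=Q[o];print('orange',o.sum(),p.mean(0).round(4));r=cv2.minAreaRect((p[:,:2]*1000).astype(np.float32));print([np.round(x,1) for x in r[:2]],r[2])
E
python3 m.py
```

```text
tile [190 175  31  28 577] [ 0.6478 -0.0488  0.0352] [array([648.1, -48.8]), array([60. , 71.5])] 18.779451370239258
tile [156 189  21  25 334] [0.6159 0.0556 0.0351] [array([616.5,  55.5]), array([58.8, 40.5])] 19.085065841674805
top0.npz jig rect [array([625.6,   2. ]), array([306.3, 225. ])] 1.5843794345855713
  tile [ 0.6486 -0.0485  0.0348] [array([652.3, -47.5]), array([68.7, 71.5])] 18.447532653808594
  tile [0.617  0.0558 0.0344] [array([620.8,  57.1]), array([68. , 41.8])] 21.308170318603516
carton rect [array([ 428.2, -401.5]), array([106.3, 141.1])] 15.135716438293457
orange 23 [ 0.4176 -0.4016  0.0617]
[array([ 428.1, -400.7]), array([54., 12.])] 15.096290588378906
scene0.npz jig rect [array([625.6,   4.9]), array([311.7, 223.6])] 8.551355361938477
  tile [ 0.6462 -0.0444  0.0369] [array([647.6, -46.1]), array([60.6, 76.9])] 17.720054626464844
  tile [0.6144 0.0598 0.037 ] [array([615. ,  59.4]), array([59.9, 42.5])] 17.12139320373535
carton rect [array([ 444.1, -408.3]), array([132.6, 178.6])] 16.902490615844727
orange 54 [ 0.4237 -0.394   0.0608]
[array([ 425.1, -397.8]), array([50.4, 18.1])] 13.108022689819336
```

Measured poses, with the narrow tile on the +y side:

| Thing | Position (m) | Yaw |
|---|---|---|
| Carton centre | (0.428, -0.401) | about 15° |
| Jig | – | about 18.5° |

The first move goes above the carton with the jaws shut and turns the jaws along the carton's x.

Emit:
{"api": "move_arm", "payload": {"rows": "-9 -58 0 0 0 0;-10 -60 0 0 0 0;-10 -60 0 0 0 0;-10 -60 0 0 0 0;-9 -60 0 0 0 0;0 0 0 0 0 -0.174;0 0 0 0 0 -0.174;0 0 0 0 0 -0.174;0 0 0 0 0 -0.174;0 0 0 0 0 -0.174;0 0 0 0 0 -0.174;0 0 0 0 0 -0.174;0 0 0 0 0 -0.174;0 0 0 0 0 -0.174;0 0 0 0 0 0;0 0 0 0 0 0", "grip": -1, "newtons": 30}}

```text
time_s: 2.15
ee_pos: [0.4326, -0.3955, 0.2974]
eef_rot: [-3.133, 0.003, 0.317]
force: [-0.7, -0.1, -0.2]
grip_width: 0.0007
```

```bash
cat > w.py <<'E'
import sys
from station import sensors, camera
from h import *
def snap(tag):
    o=sensors.get_obs();c=camera('wrist');cv2.imwrite(f'pics/{tag}.png',c['color']);return o,c,cloud(c,o)
def togo(pos,yaw):
    o=sensors.get_obs();Rm=R.from_euler('xyz',o['eef_rot'])
    print('at',o['ee_pos'].round(4),o['eef_rot'].round(3),'F',o['force'].round(2),'w',round(o['grip_width'],4),'t',o['time_s'])
    t=R.from_euler('xyz',[np.pi,0,yaw])
    print('shift mm',(Rm.inv().apply(np.array(pos)-o['ee_pos'])*1000).round(1),'turn',(Rm.inv()*t).as_rotvec().round(3))
E
python3 - <<'E'
from w import *
o,c,P=snap('w1'); np.savez('w1.npz',P=P,color=c['color'])
togo([.428,-.401,.30],.262)
E
```

```text
at [ 0.4327 -0.3955  0.2974] [-3.133e+00  3.000e-03  3.170e-01] F [-0.05  0.4  -0.25] w 0.0005 t 2.2
shift mm [-6.1  3.7 -2.6] turn [-0.008  0.003  0.055]
```

View pics/w1.png

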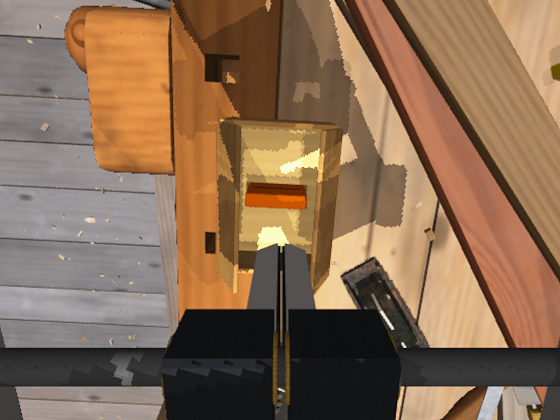

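The wrist view shows the carton centred at about (280,200), the spacer at (276,196), and clear slots between the flap edges. I'll measure these again from here.

```bash
python3 - <<'E'
from w import *
d=np.load('w1.npz');P=d['P'];h2=cv2.cvtColor(d['color'],cv2.COLOR_BGR2HSV)
o=(h2[...,0]<14)&(h2[...,1]>150)&(P[...,2]>0.058)&(P[...,2]<.075)&(np.linalg.norm(P[...,:2]-[.43,-.4],axis=-1)<.08)
p=P[o];r=cv2.minAreaRect((p[:,:2]*1000).astype(np.float32));print('spacer top',o.sum(),p.mean(0).round(4),r)
# carton walls at rim: end walls (z 0.062-.07)
d0=(np.linalg.norm(P[...,:2]-[.43,-.4],axis=-1)<.14)
m=d0&(P[...,2]>.063)&(P[...,2]<.072)&~o
p=P[m];r=cv2.minAreaRect((p[:,:2]*1000).astype(np.float32));print('rim',m.sum(),r)
a=np.deg2rad(15.1);C=np.array([.428,-.401]);e=np.array([[np.cos(a),np.sin(a)],[-np.sin(a),np.cos(a)]])
q=(P[...,:2]-C)@e.T
for s in (-1,1):
    m=(abs(q[...,1])<.06)&(s*q[...,0]>.01)&(s*q[...,0]<.07)&(P[...,2]>.075)
    z=P[...,2][m];x=q[...,0][m];i=z>np.percentile(z,98)
    k=np.polyfit(z,x,1);print(s,'top z',z.max().round(4),'x there',np.median(x[i]).round(4),'slope angle',np.arctan2(1,-s*k[0]*-1).round(3),'x at rim',np.polyval(k,.068).round(4))
E
```

```text
spacer top 961 [ 0.4264 -0.3997  0.0647] ((428.3445129394531, -400.315185546875), (105.72706604003906, 123.45005798339844), 14.505413055419922)
rim 848 ((427.9527587890625, -399.4212341308594), (106.4841537475586, 140.55767822265625), 14.988129615783691)
-1 top z 0.3228 x there -0.0144 slope angle 1.61 x at rim -0.0398
1 top z 0.3236 x there 0.0183 slope angle 1.612 x at rim 0.0394
```

Emit:
{"api": "move_arm", "payload": {"rows": "-6 3 0 -0.008 0.003 0.055;0 0 0 0 0 0;0 0 40 0 0 0;0 0 40 0 0 0;0 0 35 0 0 0;0 0 5 0 0 0;0 0 0 0 0 0"}}

```text
time_s: 3.08
ee_pos: [0.4289, -0.4002, 0.1763]
eef_rot: [3.14, -0.001, 0.256]
force: [0.1, -0.7, -0.2]
grip_width: 0.0007
```

```bash
python3 - <<'E'
from w import *
togo([.428,-.400,.177],.262)
E
```

```text
at [ 0.4289 -0.4002  0.1763] [ 3.14e+00 -1.00e-03  2.56e-01] F [ 0.06 -0.72 -0.17] w 0.0007 t 3.075
shift mm [-0.9 -0.4 -0.7] turn [ 0.002 -0.001 -0.006]
```

Centred between the flaps. Next I open the jaws to swing both flaps, then sweep a little to each side.

Emit:
{"api": "move_arm", "payload": {"rows": "0 0 0 0 0 0;0 0 0 0 0 0;0 0 0 0 0 0;0 0 0 0 0 0;0 0 0 0 0 0;0 0 0 0 0 0;0 0 0 0 0 0;0 0 0 0 0 0", "grip": 1}}

```text
time_s: 4.08
ee_pos: [0.4298, -0.401, 0.1803]
eef_rot: [3.135, -0.004, 0.256]
force: [-0.1, -0.3, 0.6]
grip_width: 0.0772
```

Emit:
{"api": "move_arm", "payload": {"rows": "8 0 0 0 0 0;8 0 0 0 0 0;8 0 0 0 0 0;0 0 0 0 0 0;-16 0 0 0 0 0;-16 0 0 0 0 0;-16 0 0 0 0 0;0 0 0 0 0 0;16 0 0 0 0 0;8 0 -20 0 0 0;0 0 -40 0 0 0;0 0 -50 0 0 0;0 0 0 0 0 0"}}

```text
time_s: 5.7
ee_pos: [0.429, -0.4008, 0.2955]
eef_rot: [3.136, 0.001, 0.256]
force: [0.4, -0.1, -1.0]
grip_width: 0.0941
```

```bash
python3 - <<'E'
from w import *
togo([.428,-.400,.287],.262-1.5708)
o,c,P=snap('w2')
a=np.deg2rad(15.);C=np.array([.428,-.400]);e=np.array([[np.cos(a),np.sin(a)],[-np.sin(a),np.cos(a)]])
q=(P[...,:2]-C)@e.T
for s in (-1,1):
    m=(abs(q[...,1])<.06)&(s*q[...,0]>.03)&(s*q[...,0]<.11)&(P[...,2]>.055)&(P[...,2]<.13)
    z=P[...,2][m];x=s*q[...,0][m];k=np.polyfit(x,z,1);print(s,m.sum(),'x range',x.min(),x.max(),'z',z.max(),'ang',np.pi-abs(np.arctan(k[0])))
t=camera('top');crop(t['color'],290,220,400,310,6,'pics/t2.png')
E
```

```text
at [ 0.429  -0.4008  0.2955] [3.136e+00 1.000e-03 2.560e-01] F [ 0.39 -0.12 -1.04] w 0.0941 t 5.7
shift mm [-0.7 -1.   8.5] turn [ 0.006 -0.003  1.565]
-1 7892 x range 0.04566108863351285 0.09063237398251073 z 0.09783839284082296 ang 2.504483331339314
1 7900 x range 0.04574225942489297 0.09056845034880293 z 0.09757106404967825 ang 2.5058610815762297
```

View pics/w2.png

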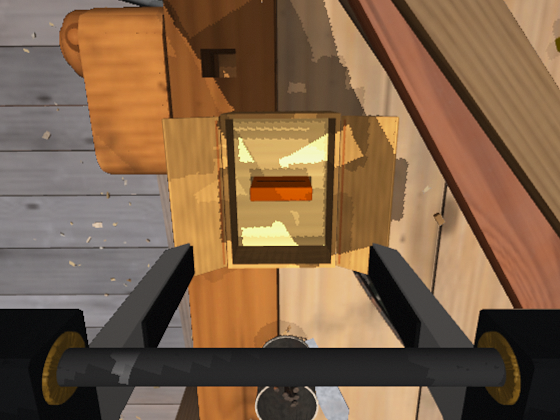

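Both flaps are at about 2.5 rad, with the spacer at (281,189) standing between the slots. Next I turn 90° to grip across its 13 mm.

Emit:
{"api": "move_arm", "payload": {"rows": "-1 -1 0 0.006 -0.003 0.174;0 0 0 0 0 0.174;0 0 0 0 0 0.174;0 0 0 0 0 0.174;0 0 0 0 0 0.174;0 0 0 0 0 0.174;0 0 0 0 0 0.174;0 0 0 0 0 0.174;0 0 0 0 0 0.174;0 0 0 0 0 0;0 0 0 0 0 0", "grip": 0.3}}

```text
time_s: 7.18
ee_pos: [0.4255, -0.397, 0.2723]
eef_rot: [3.118, 0.03, -1.356]
force: [0.2, -0.4, -0.1]
grip_width: 0.061
```

```bash
python3 - <<'E'
from w import *
o,c,P=snap('w3')
h2=cv2.cvtColor(c['color'],cv2.COLOR_BGR2HSV)
m=(h2[...,0]<16)&(h2[...,1]>150)&(P[...,2]>0.060)&(P[...,2]<.069)&(np.linalg.norm(P[...,:2]-[.43,-.4],axis=-1)<.045)
p=P[m];r=cv2.minAreaRect((p[:,:2]*1000).astype(np.float32));print('spacer top',m.sum(),p.mean(0).round(4),r)
togo([.428,-.400,.137],.262-1.5708)
E
```

```text
spacer top 934 [ 0.4313 -0.3977  0.0635] ((428.1685791015625, -398.5378723144531), (55.86397171020508, 12.9273099899292), 15.142410278320312)
at [ 0.4254 -0.397   0.2723] [ 3.118  0.03  -1.357] F [ 0.04 -0.32 -0.06] w 0.0614 t 7.225
shift mm [  7.5  -5.  135. ] turn [ 0.022  0.031 -0.048]
```

View pics/w3.png

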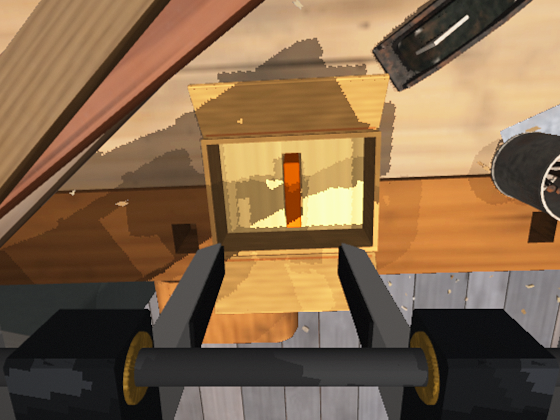

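Spacer top measured at (0.4282, -0.399), yaw 15.1°. I'll level the tool, then go down.

Emit:
{"api": "move_arm", "payload": {"rows": "0 0 0 0.022 0.031 -0.048;0 0 0 0 0 0"}}

```text
time_s: 7.48
ee_pos: [0.4254, -0.397, 0.2717]
eef_rot: [3.141, 0.0, -1.303]
force: [-0.1, -0.4, -0.3]
grip_width: 0.0611
```

```bash
python3 - <<'E'
from w import *
togo([.4282,-.3995,.137],.263-1.5708)
E
```

```text
at [ 0.4254 -0.397   0.2717] [ 3.141  0.    -1.303] F [-0.14 -0.38 -0.27] w 0.0611 t 7.475
shift mm [  3.2  -2.1 134.7] turn [0.    0.    0.005]
```

Emit:
{"api": "move_arm", "payload": {"rows": "3 -2 0 0 0 0.005;0 0 40 0 0 0;0 0 40 0 0 0;0 0 35 0 0 0;0 0 15 0 0 0;0 0 4 0 0 0;0 0 0 0 0 0"}}

```text
time_s: 8.35
ee_pos: [0.4297, -0.401, 0.1362]
eef_rot: [3.141, -0.001, -1.31]
force: [0.0, 0.5, 0.1]
grip_width: 0.0609
```

```bash
python3 - <<'E'
from w import *
togo([.4282,-.3995,.137],.263-1.5708)
E
```

```text
at [ 0.4297 -0.401   0.1362] [ 3.141e+00 -1.000e-03 -1.310e+00] F [0.05 0.51 0.12] w 0.0609 t 8.35
shift mm [-1.9  1.1 -0.8] turn [ 0.    -0.001 -0.002]
```

Emit:
{"api": "move_arm", "payload": {"rows": "-2 1 0 0 0 0;0 0 0 0 0 0"}}

```text
time_s: 8.6
ee_pos: [0.4287, -0.3997, 0.1382]
eef_rot: [-3.14, -0.004, -1.31]
force: [0.1, -0.3, 0.6]
grip_width: 0.0611
```

Emit:
{"api": "move_arm", "payload": {"rows": "0 0 0 0 0 0;0 0 0 0 0 0;0 0 0 0 0 0;0 0 0 0 0 0;0 0 0 0 0 0;0 0 0 0 0 0", "grip": -1, "newtons": 25}}

```text
time_s: 9.35
ee_pos: [0.4288, -0.3999, 0.139]
eef_rot: [-3.14, -0.005, -1.31]
force: [-0.2, -0.1, 0.9]
grip_width: 0.0132
```

```bash
python3 - <<'E'
from w import *
togo([.4282,-.3995,.137],.263-1.5708)
E
```

```text
at [ 0.4288 -0.3999  0.139 ] [-3.14  -0.005 -1.31 ] F [-0.24 -0.06  0.93] w 0.0132 t 9.35
shift mm [-0.5  0.5  2. ] turn [-0.002 -0.005 -0.002]
```

Spacer gripped at 13.2 mm wide. I'll lift it straight out and carry it high over the boards, stopping short of the jig.

Emit:
{"api": "move_arm", "payload": {"rows": "0 0 -15 0 0 0;0 0 -35 0 0 0;0 0 -45 0 0 0;0 0 -45 0 0 0;0 0 -40 0 0 0;-24 -31 0 0 0 0;-34 -44 0 0 0 0;-34 -44 0 0 0 0;-34 -44 0 0 0 -0.03;-34 -44 0 0 0 -0.03;-34 -44 0 0 0 0;-30 -39 0 0 0 0;-15 -18 0 0 0 0;0 0 0 0 0 0;0 0 0 0 0 0"}}

```text
time_s: 11.22
ee_pos: [0.6607, -0.0727, 0.3405]
eef_rot: [-3.132, -0.014, -1.25]
force: [-0.4, -0.9, -1.1]
grip_width: 0.0131
```

```bash
python3 - <<'E'
from w import *
o,c,P=snap('w4');np.savez('w4.npz',P=P,color=c['color'])
togo([.665,-.09,.31],.323-1.5708)
h2=cv2.cvtColor(c['color'],cv2.COLOR_BGR2HSV)
d=np.linalg.norm(P[...,:2]-[0.63,0.0],axis=-1)<.16
b=d&(h2[...,0]>95)&(h2[...,0]<125)&(h2[...,1]>80)&(P[...,2]>.031)&(P[...,2]<.043)
n,l,s,_=cv2.connectedComponentsWithStats(b.astype(np.uint8))
for i in range(1,n):
    if s[i,4]>150:
        q=P[l==i];print('tile',s[i],q.mean(0).round(4),cv2.minAreaRect((q[:,:2]*1000).astype(np.float32)))
E
```

```text
at [ 0.6607 -0.0728  0.3405] [-3.132 -0.014 -1.25 ] F [ 0.68  0.04 -0.21] w 0.0125 t 11.275
shift mm [17.3  1.6 30.7] turn [-0.01  -0.014 -0.002]
tile [ 129  156   42   54 2019] [0.6177 0.0589 0.0364] ((616.8533935546875, 59.31214141845703), (58.120704650878906, 41.01276397705078), 17.875083923339844)
tile [ 216  159   68   53 3240] [ 0.6502 -0.0424  0.0365] ((648.5795288085938, -44.9732666015625), (58.52049255371094, 71.67655944824219), 18.426841735839844)
```

View pics/w4.png

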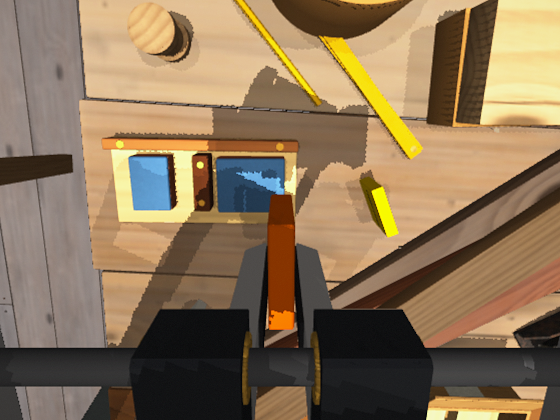

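The jig is in clear view: narrow tile at (152,182), dark strip at (202,182), gap between them about (185,182). Next I'll locate the strip and gap edges.

```bash
cat > j.py <<'E'
from w import *
def jig(P,img,C0=np.array([.633,.008])):
    h2=cv2.cvtColor(img,cv2.COLOR_BGR2HSV)
    d=(np.linalg.norm(P[...,:2]-C0,axis=-1)<.14)
    f=d&(P[...,2]>.008)&(P[...,2]<.045)
    top=d&(P[...,2]>.030)&(P[...,2]<.043)
    blue=(h2[...,0]>95)&(h2[...,0]<125)&(h2[...,1]>80)
    # fence line: top z~.032, orange-ish; fit direction
    fe=d&(P[...,2]>.027)&(P[...,2]<.036)&(h2[...,0]<20)&(h2[...,1]>90)&(h2[...,2]>110)
    a=np.deg2rad(18.4)
    e=lambda a:np.array([[np.cos(a),np.sin(a)],[-np.sin(a),np.cos(a)]])
    q=(P[...,:2]-C0)@e(a).T
    fe&=(q[...,0]>.03)&(q[...,0]<.06)
    k=np.polyfit(q[...,1][fe],q[...,0][fe],1);a-=np.arctan(k[0])
    q=(P[...,:2]-C0)@e(a).T
    pr=lambda m,n:print(n,m.sum(),'x',np.percentile(q[...,0][m],[1,50,99]).round(4),'y',np.percentile(q[...,1][m],[1,50,99]).round(4),'z',np.median(P[...,2][m]).round(4))
    print('yaw deg',np.rad2deg(a))
    pr(fe,'fence')
    pr(top&blue&(q[...,1]>.02),'narrow');pr(top&blue&(q[...,1]<-.0),'broad')
    s=top&~blue&(q[...,0]<.03)&(q[...,0]>-.035)&(abs(q[...,1])<.025);pr(s,'strip')
    b=d&(P[...,2]>.008)&(P[...,2]<.016)&(abs(q[...,1])<.125)&(q[...,0]<.04);pr(b,'board')
    return a,q
E
python3 - <<'E'
from j import *
d=np.load('w4.npz');jig(d['P'],d['color'])
print()
for n in ['top0.npz','scene0.npz']:
    c=load(n);jig(cloud(c),c['color']);print()
E
```

```text
yaw deg 17.102921134207755
fence 2111 x [0.0353 0.0414 0.047 ] y [-0.1032 -0.0035  0.1012] z 0.0314
narrow 2023 x [-0.0289  0.0006  0.0283] y [0.0336 0.0532 0.0733] z 0.0364
broad 3240 x [-0.0293  0.0026  0.0282] y [-0.0904 -0.0529 -0.0201] z 0.0365
strip 1013 x [-0.0306  0.0002  0.0295] y [-0.0199 -0.0025  0.0075] z 0.0364
board 5243 x [-0.0522 -0.0129  0.0325] y [-0.1052  0.0226  0.1022] z 0.0116

yaw deg 17.434551251087886
fence 277 x [0.0343 0.04   0.0461] y [-0.1067 -0.0037  0.0982] z 0.0301
narrow 320 x [-0.0306 -0.0019  0.0267] y [0.0308 0.0505 0.0701] z 0.0352
broad 560 x [-0.0315 -0.003   0.0263] y [-0.0936 -0.0587 -0.0238] z 0.0352
strip 167 x [-0.0322 -0.0023  0.0289] y [-0.0232 -0.0053  0.0047] z 0.0352
board 1058 x [-0.0535 -0.0316  0.035 ] y [-0.1079  0.0149  0.0995] z 0.0107

yaw deg 17.442241803100593
fence 271 x [0.0337 0.0391 0.0463] y [-0.1011  0.0108  0.1018] z 0.0316
narrow 286 x [-0.0307 -0.0022  0.027 ] y [0.0343 0.055  0.0749] z 0.037
broad 402 x [-0.0321 -0.0029  0.0265] y [-0.0913 -0.0533 -0.0191] z 0.0369
strip 195 x [-0.0321 -0.0016  0.029 ] y [-0.0203  0.0003  0.0095] z 0.0361
board 899 x [-0.0536 -0.0342  0.0353] y [-0.0999  0.0561  0.1043] z 0.0121
```

```bash
python3 - <<'E'
from w import *
togo([.6269,.0276,.34],-1.267)
E
```

```text
at [ 0.6607 -0.0728  0.3405] [-3.132 -0.014 -1.25 ] F [ 0.68  0.04 -0.21] w 0.0125 t 11.275
shift mm [-105.9    0.4   -0.9] turn [-0.01  -0.014  0.017]
```

Emit:
{"api": "move_arm", "payload": {"rows": "-30 0 0 -0.01 -0.014 0.017;-40 0 0 0 0 0;-30 0 0 0 0 0;-5 0 0 0 0 0;0 0 0 0 0 0;0 0 40 0 0 0;0 0 40 0 0 0;0 0 20 0 0 0;0 0 0 0 0 0"}}

```text
time_s: 12.4
ee_pos: [0.6277, 0.0178, 0.2399]
eef_rot: [-3.139, -0.001, -1.281]
force: [-0.2, -0.5, 0.4]
grip_width: 0.0126
```

```bash
python3 - <<'E'
from w import *
togo([.6269,.0276,.147],-1.267)
o,c,P=snap('w5')
s=camera('scene');crop(s['color'],170,180,270,320,4,'pics/s5.png')
E
```

```text
at [0.6277 0.0178 0.2399] [-3.139e+00 -1.000e-03 -1.281e+00] F [-0.16 -0.45  0.36] w 0.0126 t 12.4
shift mm [-9.8 -1.8 92.8] turn [-0.002 -0.001 -0.014]
```

View pics/w5.png

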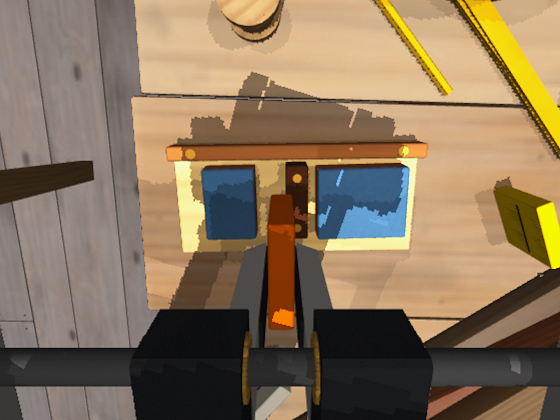

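View pics/s5.png

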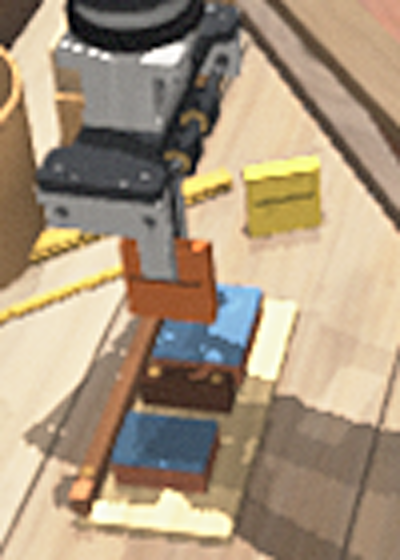

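The spacer hangs square in the fingers, and its foot sits slightly toward the strip side of the gap. I'll measure from this closer view before correcting.

```bash
python3 - <<'E'
from j import *
o,c,P=snap('w5b');np.savez('w5.npz',P=P,color=c['color'])
a,q=jig(P,c['color'])
z=P[...,2]
h2=cv2.cvtColor(c['color'],cv2.COLOR_BGR2HSV)
m=(z>.09)&(z<.135)&(h2[...,0]<16)&(h2[...,1]>150)&(np.linalg.norm(q,axis=-1)<.08)
for z0 in np.arange(.09,.135,.006):
    mm=m&(abs(z-z0)<.003)
    if mm.sum()>20: print(round(z0,3),mm.sum(),'x',np.percentile(q[...,0][mm],[1,50,99]).round(4),'y',np.percentile(q[...,1][mm],[1,50,99]).round(4))
# per-face spacer facing +x : y vs x
E
```

```text
yaw deg 17.40116152538679
fence 3664 x [0.0354 0.0414 0.0469] y [-0.1032 -0.0006  0.101 ] z 0.0313
narrow 3397 x [-0.0286  0.0013  0.0287] y [0.0337 0.0536 0.0737] z 0.0364
broad 6108 x [-0.0294  0.0006  0.0281] y [-0.0905 -0.0546 -0.0188] z 0.0364
strip 1266 x [-0.0297  0.008   0.0295] y [-0.0193 -0.0035  0.0077] z 0.0364
board 7557 x [-0.0517 -0.0085  0.0322] y [-0.1048  0.0268  0.1025] z 0.0115
0.108 22 x [0.0252 0.0264 0.0266] y [0.0052 0.0108 0.0172]
0.114 55 x [0.0253 0.0263 0.0267] y [0.0052 0.0117 0.0174]
0.12 54 x [0.0258 0.0264 0.0266] y [0.0054 0.0106 0.0176]
0.126 63 x [0.0255 0.0264 0.0267] y [0.0055 0.0117 0.0176]
0.132 64 x [0.025  0.0264 0.0268] y [0.0051 0.0115 0.0178]
```

Emit:
{"api": "move_arm", "payload": {"rows": "-9 -1 0 -0.002 0 -0.014;0 0 0 0 0 0;0 0 30 0 0 0;0 0 20 0 0 0;0 0 10 0 0 0;0 0 0 0 0 0"}}

```text
time_s: 13.3
ee_pos: [0.6282, 0.0284, 0.1852]
eef_rot: [-3.131, -0.005, -1.264]
force: [0.1, 0.3, -0.5]
grip_width: 0.0127
```

```bash
python3 - <<'E'
from j import *
togo([.6269,.0276,.147],-1.267)
o,c,P=snap('w6');a,q=jig(P,c['color']);z=P[...,2]
h2=cv2.cvtColor(c['color'],cv2.COLOR_BGR2HSV)
m=(z>.05)&(z<.115)&(h2[...,0]<16)&(h2[...,1]>150)&(np.linalg.norm(q,axis=-1)<.08)
for z0 in np.arange(.06,.1,.01):
    mm=m&(abs(z-z0)<.003)
    if mm.sum()>20: print(round(z0,3),mm.sum(),'x',np.percentile(q[...,0][mm],[1,50,99]).round(4),'y',np.percentile(q[...,1][mm],[1,50,99]).round(4))
E
```

```text
at [0.6282 0.0284 0.1852] [-3.131 -0.005 -1.264] F [ 0.09  0.28 -0.45] w 0.0127 t 13.3
shift mm [ 0.2  1.9 38.2] turn [-0.01  -0.005  0.003]
yaw deg 17.447656118229975
fence 5424 x [0.0354 0.0417 0.047 ] y [-0.1033  0.0012  0.1008] z 0.0313
narrow 4449 x [-0.0283  0.005   0.029 ] y [0.0339 0.056  0.0738] z 0.0364
broad 8837 x [-0.0292  0.0011  0.0282] y [-0.0904 -0.0545 -0.0189] z 0.0364
strip 1884 x [-0.0291  0.008   0.0296] y [-0.0196 -0.0029  0.0077] z 0.0363
board 7825 x [-0.0517 -0.0039  0.0313] y [-0.1049  0.0332  0.1027] z 0.0115
0.06 49 x [0.0293 0.03   0.0304] y [0.0154 0.0211 0.0276]
0.07 61 x [0.0287 0.03   0.0303] y [0.0153 0.0211 0.0276]
0.08 72 x [0.0292 0.03   0.0302] y [0.0153 0.0215 0.0277]
0.09 97 x [0.0108 0.0299 0.0303] y [0.0138 0.0213 0.0279]
0.1 100 x [0.0104 0.0298 0.0303] y [0.0142 0.0218 0.0277]
```

View pics/w6.png

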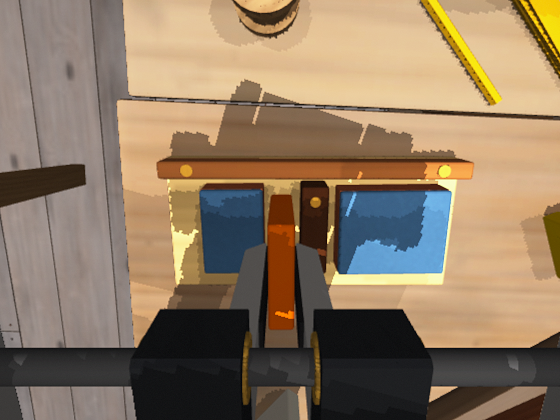

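The spacer spans y 0.0153–0.0277 in a gap of 0.008–0.0333, so it is centred. Lowering it.

Emit:
{"api": "move_arm", "payload": {"rows": "0 1 0 -0.01 -0.005 0.003;0 0 15 0 0 0;0 0 12 0 0 0;0 0 6 0 0 0;0 0 2 0 0 0;0 0 0 0 0 0"}}

```text
time_s: 14.1
ee_pos: [0.6278, 0.0281, 0.1496]
eef_rot: [-3.139, -0.0, -1.267]
force: [-0.4, 0.3, -0.3]
grip_width: 0.013
```

```bash
python3 - <<'E'
from w import *
togo([.6272,.0279,.147],-1.267)
E
```

```text
at [0.6278 0.0281 0.1496] [-3.139 -0.    -1.267] F [-0.39  0.34 -0.26] w 0.013 t 14.1
shift mm [0.  0.6 2.6] turn [-0.002 -0.     0.   ]
```

Emit:
{"api": "move_arm", "payload": {"rows": "0 0 2 -0.002 0 0;0 0 2 0 0 0;0 0 0 0 0 0"}}

```text
time_s: 14.48
ee_pos: [0.6282, 0.0281, 0.1474]
eef_rot: [-3.14, -0.001, -1.267]
force: [-0.2, -0.1, 0.2]
grip_width: 0.0128
```

```bash
python3 - <<'E'
from w import *
togo([.6272,.0279,.147],-1.267)
E
```

```text
at [0.6282 0.0281 0.1474] [-3.140e+00 -1.000e-03 -1.267e+00] F [-0.18 -0.11  0.18] w 0.0128 t 14.475
shift mm [-0.1  1.   0.4] turn [-0.002 -0.001  0.   ]
```

Emit:
{"api": "move_arm", "payload": {"rows": "0 0 1.5 0 0 0;0 0 1 0 0 0"}}

```text
time_s: 14.72
ee_pos: [0.6284, 0.0281, 0.147]
eef_rot: [-3.139, -0.001, -1.267]
force: [-7.4, -0.4, 11.9]
grip_width: 0.0128
```

On the board (12 N). I'll ease off and open.

Emit:
{"api": "move_arm", "payload": {"rows": "0 0 -0.3 0 0 0;0 0 0 0 0 0"}}

```text
time_s: 14.98
ee_pos: [0.6284, 0.0281, 0.1473]
eef_rot: [-3.138, -0.002, -1.267]
force: [-0.8, -0.3, 0.4]
grip_width: 0.013
```

Emit:
{"api": "move_arm", "payload": {"rows": "0 0 0 0 0 0;0 0 0 0 0 0;0 0 0 0 0 0;0 0 0 0 0 0", "grip": -0.25}}

```text
time_s: 15.48
ee_pos: [0.6284, 0.0281, 0.1469]
eef_rot: [-3.139, -0.002, -1.267]
force: [-0.3, -0.3, 0.0]
grip_width: 0.0353
```

Emit:
{"api": "move_arm", "payload": {"rows": "0 0 -15 0 0 0;0 0 -30 0 0 0;0 0 -40 0 0 0;0 0 -30 0 0 0;0 0 0 0 0 0"}}

```text
time_s: 16.1
ee_pos: [0.628, 0.0282, 0.2697]
eef_rot: [-3.136, -0.002, -1.267]
force: [-0.1, 0.5, -0.2]
grip_width: 0.0352
```

```bash
python3 - <<'E'
from j import *
o,c,P=snap('w7');a,q=jig(P,c['color']);z=P[...,2]
h2=cv2.cvtColor(c['color'],cv2.COLOR_BGR2HSV)
m=(z>.045)&(z<.1)&(h2[...,0]<16)&(h2[...,1]>140)&(np.linalg.norm(q,axis=-1)<.08)
mm=m&(z>.068); p=P[mm];print(cv2.minAreaRect((p[:,:2]*1000).astype(np.float32)),np.median(p[:,2]))
print('x',np.percentile(q[...,0][mm],[1,50,99]).round(4),'y',np.percentile(q[...,1][mm],[1,50,99]).round(4))
togo([0,0,.2],.3037)
E
```

```text
yaw deg 17.457439904703634
fence 3002 x [0.0355 0.0411 0.0468] y [-0.1035  0.0014  0.101 ] z 0.0314
narrow 2860 x [-0.0287  0.0012  0.0286] y [0.0337 0.0537 0.0736] z 0.0365
broad 5113 x [-0.0295  0.0003  0.028 ] y [-0.0905 -0.0544 -0.0189] z 0.0365
strip 1387 x [-0.0302  0.0014  0.0294] y [-0.0189 -0.0013  0.0183] z 0.0365
board 6494 x [-0.0519 -0.0184  0.032 ] y [-0.1047  0.0267  0.1027] z 0.0115
((627.9716186523438, 28.937606811523438), (55.788021087646484, 12.416177749633789), 17.62282943725586) 0.07136123279931633
x [-0.0255  0.0069  0.0291] y [0.0152 0.0217 0.0275]
at [0.6277 0.0282 0.268 ] [-3.138e+00 -2.000e-03 -1.267e+00] F [0.71 0.32 0.14] w 0.0352 t 16.15
shift mm [-161.1  607.6   65.7] turn [-1.000e-03 -4.000e-03 -1.571e+00]
```

View pics/w7.png

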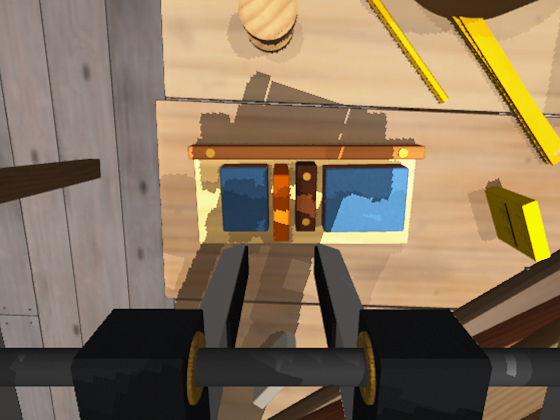

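The spacer stands free and upright: top at z 0.071, yaw 17.6° against the jig's 17.5°, with clearance on both sides. Next I turn the jaws along the jig's x and go outside the narrow tile.

Emit:
{"api": "move_arm", "payload": {"rows": "-40 0 0 0 0 0;-40 0 0 0 0 0;0 0 0 0 0 -0.172;0 0 0 0 0 -0.172;0 0 0 0 0 -0.172;0 0 0 0 0 -0.172;0 0 0 0 0 -0.172;0 0 0 0 0 -0.172;0 0 0 0 0 -0.172;0 0 0 0 0 -0.172;0 0 0 0 0 -0.172;0 0 0 0 0 0;0 0 0 0 0 0", "grip": -0.57}}

```text
time_s: 17.77
ee_pos: [0.5985, 0.1065, 0.2502]
eef_rot: [-3.138, 0.022, 0.326]
force: [-0.3, 0.0, -0.2]
grip_width: 0.0203
```

```bash
python3 - <<'E'
from j import *
togo([.5985,.1177,.119],.3047)
E
```

```text
at [0.5985 0.1065 0.2502] [-3.138  0.022  0.326] F [-0.3   0.01 -0.17] w 0.0203 t 17.775
shift mm [  6.5 -10.1 131.1] turn [-0.004  0.022  0.021]
```

Emit:
{"api": "move_arm", "payload": {"rows": "3 -10 0 -0.004 0.022 0.021;0 0 0 0 0 0;0 0 40 0 0 0;0 0 30 0 0 0;0 0 20 0 0 0;0 0 0 0 0 0"}}

```text
time_s: 18.52
ee_pos: [0.598, 0.1157, 0.1571]
eef_rot: [3.141, 0.002, 0.293]
force: [0.2, -0.2, 0.7]
grip_width: 0.0202
```

```bash
python3 - <<'E'
from j import *
togo([.5985,.1177,.119],.3047)
E
```

```text
at [0.598  0.1157 0.1571] [3.141e+00 2.000e-03 2.930e-01] F [ 0.18 -0.16  0.72] w 0.0202 t 18.525
shift mm [ 1.2 -1.8 38.1] turn [ 0.     0.002 -0.012]
```

Emit:
{"api": "move_arm", "payload": {"rows": "1 -1 0 0 0.002 -0.012;0 0 17 0 0 0;0 0 13 0 0 0;0 0 5 0 0 0;0 0 0 0 0 0"}}

```text
time_s: 19.15
ee_pos: [0.5994, 0.1168, 0.1217]
eef_rot: [3.141, -0.002, 0.304]
force: [0.1, 1.4, -0.1]
grip_width: 0.0203
```

```bash
python3 - <<'E'
from j import *
C0=np.array([.633,.008]);a=np.deg2rad(17.46);y=np.array([-np.sin(a),np.cos(a)])
togo([*(C0+y*.085),.119],.3047)
s=camera('scene');crop(s['color'],150,200,290,330,5,'pics/s8.png')
E
```

```text
at [0.5994 0.1168 0.1217] [ 3.141e+00 -2.000e-03  3.040e-01] F [ 0.09  1.41 -0.08] w 0.0203 t 19.15
shift mm [-0.6 28.9  2.7] turn [ 0.001 -0.002 -0.   ]
```

View pics/s8.png

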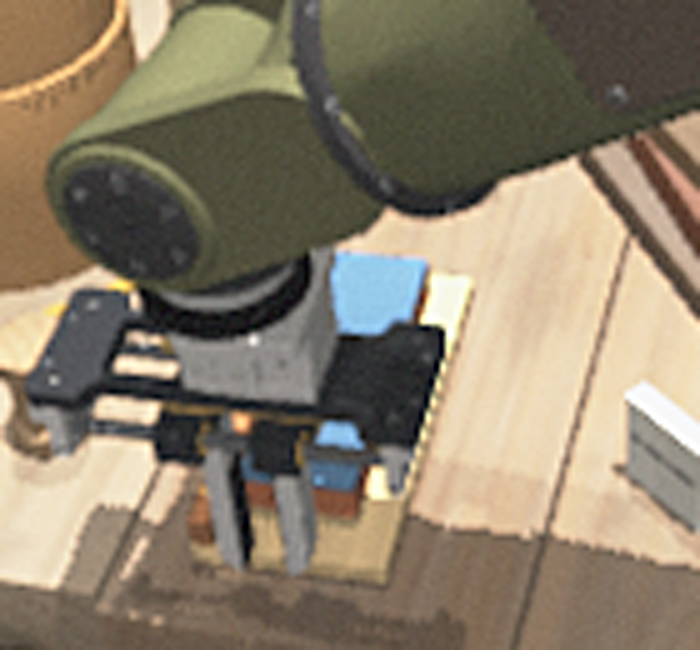

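The fingers stand outside the narrow tile, centred on its x (about 0.6 mm off). Pushing gently.

Emit:
{"api": "move_arm", "payload": {"rows": "0 12 0 0 0 0;0 10 0 0 0 0;0 4 0 0 0 0;0 3 0 0 0 0;0 3 0 0 0 0;0 3 0 0 0 0;0 0 0 0 0 0"}}

```text
time_s: 20.08
ee_pos: [0.6111, 0.0808, 0.1231]
eef_rot: [3.14, -0.004, 0.304]
force: [0.0, -0.1, 0.3]
grip_width: 0.0202
```

```bash
python3 - <<'E'
from j import *
C0=np.array([.633,.008]);a=np.deg2rad(17.46);y=np.array([-np.sin(a),np.cos(a)])
togo([*(C0+y*.071),.121],.3047)
o,c,P=snap('w9');jig(P,c['color'])
E
```

```text
at [0.6111 0.0808 0.1231] [ 3.14  -0.004  0.304] F [ 0.04 -0.07  0.27] w 0.0202 t 20.075
shift mm [-1.   5.   2.1] turn [ 0.001 -0.004 -0.001]
yaw deg 17.202906393241765
fence 1916 x [0.0356 0.041  0.0466] y [0.051  0.0773 0.103 ] z 0.0313
narrow 3094 x [-0.0293  0.0009  0.0142] y [0.0299 0.0488 0.0674] z 0.0363Traceback (most recent call last):
  File "<stdin>", line 4, in <module>
  File "j.py", line 19, in jig
    pr(top&blue&(q[...,1]>.02),'narrow');pr(top&blue&(q[...,1]<-.0),'broad')
                                         ~~^^^^^^^^^^^^^^^^^^^^^^^^^^^^^^^^^
  File "j.py", line 16, in <lambda>
    pr=lambda m,n:print(n,m.sum(),'x',np.percentile(q[...,0][m],[1,50,99]).round(4),'y',np.percentile(q[...,1][m],[1,50,99]).round(4),'z',np.median(P[...,2][m]).round(4))
                                      ~~~~~~~~~~~~~^^^^^^^^^^^^^^^^^^^^^^^
    return _quantile_unchecked(
        a, q, axis, out, overwrite_input, method, keepdims, weights)
    return _ureduce(a,
                    func=_quantile_ureduce_func,
    ...<5 lines>...
                    overwrite_input=overwrite_input,
                    method=method)
    r = func(a, **kwargs)
    result = _quantile(arr,
                       quantiles=q,
    ...<2 lines>...
                       out=out,
                       weights=wgt)
    slices_having_nans = np.isnan(arr[-1, ...])
                                  ~~~^^^^^^^^^
IndexError: index -1 is out of bounds for axis 0 with size 0
```

View pics/w9.png

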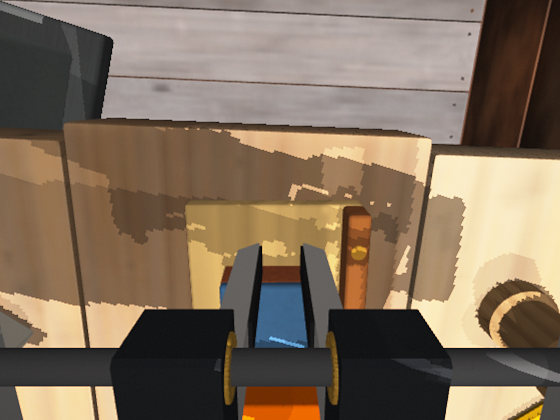

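The tile has moved about 6 mm, with its outer face at y 0.0674 and still square. About 4.5 mm remain.

Emit:
{"api": "move_arm", "payload": {"rows": "0 2 0 0 0.004 0;0 2 0 0 0 0;0 1.5 0 0 0 0;0 1.5 0 0 0 0;0 1 0 0 0 0"}}

```text
time_s: 20.75
ee_pos: [0.6128, 0.0758, 0.1232]
eef_rot: [-3.138, -0.008, 0.305]
force: [-2.5, 6.6, 1.5]
grip_width: 0.0202
```

Emit:
{"api": "move_arm", "payload": {"rows": "0 2 0 0 0.006 0;0 2 0 0 0 0;0 2.5 0 0 0 0"}}

```text
time_s: 21.12
ee_pos: [0.6128, 0.0747, 0.1232]
eef_rot: [-3.128, -0.011, 0.306]
force: [-6.5, 18.4, 3.7]
grip_width: 0.02
```

```bash
python3 - <<'E'
from j import *
C0=np.array([.633,.008]);a=np.deg2rad(17.46);y=np.array([-np.sin(a),np.cos(a)])
togo([*(C0+y*.071),.121],.3047)
for i in range(4):
    t=camera('top')
    print(sensors.get_obs()['force'].round(2))
P=cloud(t);crop(t['color'],135,150,240,235,7,'pics/t10.png')
s=camera('scene');crop(s['color'],170,230,260,320,7,'pics/s10.png')
o,c,P=snap('w10')
try: jig(P,c['color'])
except Exception as e: pass
togo([*(C0+y*.071),.121],.3047)
E
```

```text
at [0.6128 0.0747 0.1232] [-3.128 -0.011  0.306] F [-6.55 18.44  3.73] w 0.02 t 21.125
shift mm [-0.8 -1.3  2.2] turn [-0.014 -0.011  0.001]
[-6.02 17.06  3.5 ]
[-4.99 17.51  3.91]
[-6.77 16.66  3.5 ]
[-5.85 17.32  3.65]
yaw deg 17.27664209905082
fence 2083 x [0.0357 0.0411 0.0468] y [0.0459 0.0755 0.1026] z 0.0313
narrow 3148 x [-0.0291  0.0014  0.0147] y [0.0252 0.0444 0.0627] z 0.0364
at [0.6128 0.0747 0.1232] [-3.128 -0.011  0.306] F [-5.28 16.48  3.45] w 0.0203 t 21.425
shift mm [-0.8 -1.3  2.2] turn [-0.013 -0.011  0.001]
```

View pics/t10.png

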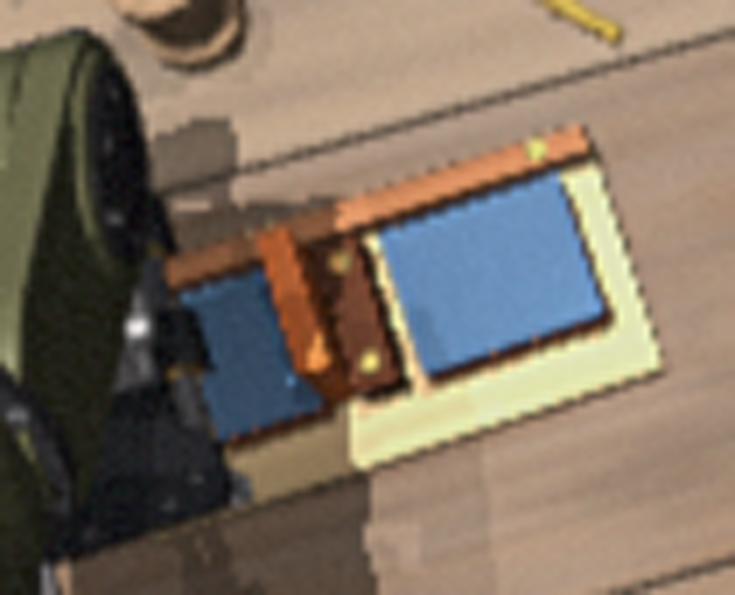

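View pics/s10.png

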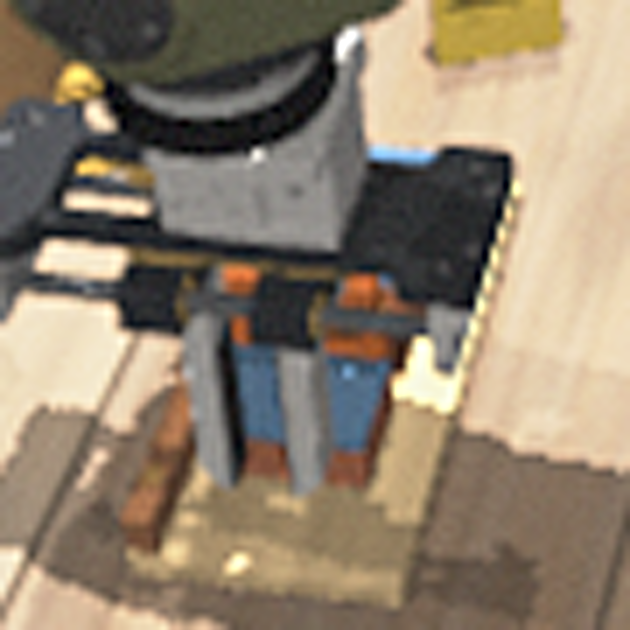

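View pics/w10.png

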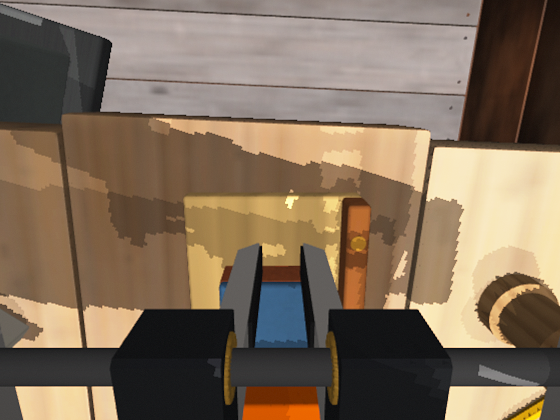

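The force holds at about 17–18 N. Before handing in I'll check the spacer's squareness and uprightness, and the broad tile, from the top camera.

```bash
python3 - <<'E'
from j import *
for n in range(2):
    t=camera('top');P=cloud(t);h2=cv2.cvtColor(t['color'],cv2.COLOR_BGR2HSV)
    C0=np.array([.633,.008]);a=np.deg2rad(17.46);q=(P[...,:2]-C0)@np.array([[np.cos(a),np.sin(a)],[-np.sin(a),np.cos(a)]]).T
    z=P[...,2]
    m=(z>.06)&(z<.08)&(h2[...,0]<18)&(h2[...,1]>140)&(np.linalg.norm(q,axis=-1)<.06)
    p=P[m];print('spacer top',m.sum(),cv2.minAreaRect((p[:,:2]*1000).astype(np.float32)),np.percentile(p[:,2],[5,50,95]).round(4),'qy',np.percentile(q[...,1][m],[2,98]).round(4),'qx',np.percentile(q[...,0][m],[2,98]).round(4))
    b=(h2[...,0]>95)&(h2[...,0]<125)&(h2[...,1]>80)&(z>.03)&(z<.043)
    for s,nm in ((1,'narrow'),(-1,'broad')):
        mm=b&(s*q[...,1]>.0)&(np.linalg.norm(q,axis=-1)<.13);p=P[mm];print(nm,mm.sum(),cv2.minAreaRect((p[:,:2]*1000).astype(np.float32)),'qy',np.percentile(q[...,1][mm],[2,98]).round(4),np.median(p[:,2]))
    s=(z>.03)&(z<.04)&~b&(abs(q[...,1]+.004)<.016)&(q[...,0]<.03)&(q[...,0]>-.035);print('strip qy',np.percentile(q[...,1][s],[2,98]).round(4))
print(sensors.get_obs()['force'])
E
```

```text
spacer top 114 ((629.5931396484375, 18.726659774780273), (55.17896270751953, 12.979584693908691), 18.245271682739258) [0.0636 0.0696 0.0733] qy [0.0048 0.0171] qx [-0.0268  0.0267]
narrow 252 ((619.9470825195312, 45.493743896484375), (59.66053009033203, 38.9833984375), 19.18598747253418) qy [0.0238 0.0569] 0.03492527771573062
broad 558 ((648.4222412109375, -48.98273849487305), (59.92388916015625, 71.37676239013672), 17.800704956054688) qy [-0.0928 -0.0246] 0.03530772104606794
strip qy [-0.0129  0.0054]
spacer top 115 ((629.7955932617188, 18.896087646484375), (55.644351959228516, 13.362757682800293), 16.93001937866211) [0.0622 0.07   0.0727] qy [0.0049 0.0169] qx [-0.0271  0.0269]
narrow 253 ((619.4777221679688, 44.88671875), (60.36231231689453, 39.77543640136719), 19.214914321899414) qy [0.023  0.0566] 0.03507228792988193
broad 559 ((648.1883544921875, -48.74137496948242), (59.58399963378906, 71.30307006835938), 18.270448684692383) qy [-0.0929 -0.0246] 0.03541796089956328
strip qy [-0.0132  0.0053]
[-5.72289511 16.9995328   3.05602216]
```

```bash
python3 -c "
from station import ctrl,sensors
print(ctrl.hand_in()); o=sensors.get_obs();print(o['time_s'],o['force'])"
```

```text
the job is handed in; nothing more can be done
None
the job is handed in; nothing more can be done
```

The job is handed in and all steps were carried out; no verdict was reported. I opened both flaps to about 2.5 rad and lifted the orange spacer out. I stood it upright in the wide gap and let go, then pushed the narrow tile against it and kept pressing. The clock read about 21.5 s of the 58 s allowed.

**Last checks:**
- **Push:** steady at about 17–18 N on the narrow tile.
- **Spacer:** top at about 70 mm above the bench (72 mm expected). Its face is flush with the strip, and its yaw read 16.9–18.2° against the jig's 17.4°.
- **Narrow tile:** outer face puts its centre about 43 mm from the jig's middle in y.
- **Broad tile:** unmoved within the measuring noise (under 1 mm).
- **Bystanders:** the arm never went near them. I did not measure their positions again at the end.

**Disagreements:** the last top-camera fit gave the narrow tile's yaw as 19.2°, about 0.03 rad off the strip (limit 0.06). That view was partly hidden, so I trust it less. The top and wrist cameras also differ by about 2–4 mm in absolute y, so I judged flushness only within one camera at a time.

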